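# Swing the spout over the blue mug and press start

### The arm

A 7-joint arm with a two-finger parallel gripper is mounted at the origin on the work surface. World frame = base frame: x ahead of the robot, y to its left, z up, the work surface at z = 0. Lengths are in m, angles in rad, forces in N, time in s.
With the tool pointing down it reaches from about 0.4 to 0.85 m from the base axis. Payload 6.9 kg.
Tool frame: the origin (TCP) lies on the centre line of the jaws, within the pads' length; the fingertips stand 11 mm ahead of it and the grasp point (between the pads) lies 8 mm behind it; z points along the fingers, y is the line along which they close (so a half turn about z gives the same grasp; the last joint's range is limited). The gripper opens to 85 mm and grips with 20 to 120 N. Pads are 22 mm wide; open, the fingers measure 114 mm over their backs; the gripper's body (76 mm by 85 mm) begins 54 mm behind the grasp point. The pads swing forward as they close: fully open they stand 13 mm farther back than shut.
Start: joints at [1.27, 0.507, -0.238, 1.5, 0.126, 1.149, -0.155], TCP at [0.247, -0.574, 0.242] pointing down, gripper open.
Joint ranges: [-3.08, 3.08], [-0.24, 2.05], [-1.43, 1.35], [0, 2.5], [-1.52, 4.66], [0.17, 1.96], [-2.89, 2.89]. Speed limits (rad/s): [2.39, 2.39, 3.14, 3.14, 3.14, 3.14, 3.14].

### API

Orientations are given as a unit quaternion [w, x, y, z].
In Python, from workcell import * gives the robot as it stands.
- The arm moves only by the tool move_arm, never from a script. Its argument "moves" is a list of rows, each an object with "xyz": the shift along the tool's x, y, z in m, a list of three; "spin": the turn about the tool's z in degrees; "grip": the finger opening in m, from 0 to 0.0854. In form: [{"xyz": [tx, ty, tz], "spin": spin, "grip": grip}, ...]. A call has exactly 10 rows; each row shifts and turns the commanded pose from where the row before left it, along the tool's axes as they then stand; what a row does not reach is not made up. A row lasts 1/8 s, in which the tool goes at most 62.5 mm and 10.7 degrees, less where a joint would pass 70% of its speed; a pose out of reach is approached as far as the arm can. A call with a gripper value outside its range is refused whole. The fingers move at their own pace and stop on an object; "squeeze" is the grip in N (left out, the last holds). Time passes only in rows, so rows that do not move let the fingers close, or fill a call up. It gives the time, the measured TCP pose, the force, the opening and the grip force at its end, in the units of the state.
- sense(): the state, without advancing time (a new reading comes with each control period).
- camera(name): name is "side" or "top" or "wrist"; returns (picture, depth): 420x560x3 uint8, red, green, blue; 420x560 float32, m along the optical axis (not along the pixel's ray), 0 where there is no reading.
- camera_model(name): a dict with "fx", "fy", "cx", "cy" (pixels), "world_to_cam" (4x4, takes a point from world to camera coordinates). Camera axes: x right, y down, z forward; pixel columns grow to the right and rows downward; lengths in m; the calibration is good to about 2 mm. The wrist camera is an equidistant fisheye: a pixel r from the principal point sees the ray r / f radians off the axis. A picture is of the moment at which its call begins: read the wrist's pose just before it. camera_model takes no time and is no camera call; for the wrist camera it gives the pose at the moment of the call.
- hand_in(): hands the job in; it is judged then, once.
The state is a dict: "time_s": time; "joint_positions": joint angles; "qd": joint speeds; "joint_torque": joint torques, N m; "eef_pos": TCP position; "eef_rot": TCP orientation; "ft_force": force on the tool from outside, world axes, zero at the start; "ft_torque": the same for the moment, N m; "finger_gap": finger opening in m; "grasp_force": force on a finger pad.
Only numpy, scipy, OpenCV 4.12 (cv2) and the standard library are available. Lean on these libraries where they do the work, as an engineer would, in place of code of your own. Each camera call takes 0.05 s, during which the arm holds its last target. There are 200 camera calls.

### The job

Push the water font's brass spout round with a fingertip, gently, until its outlet is over the middle of the blue mug. Only then press the green start button fully down and let it come up again. Leave the mugs and everything else on the counter where they stand: nothing is to be picked up or moved.

Things in the scene. Friction and masses are not known exactly. Their poses are not given: they have to be found in the camera images.
- font: Fixed counter-top water font: steel column 52 mm thick at the far edge of a 265 x 400 mm drip tray, 12 mm high. Three mugs stand on the tray in an arc, about 180 mm from the column's axis and 60 degrees apart, in any order. Origin: on the column's axis at counter height; its -x axis points over the tray towards the robot; z up
- spout: Swivel spout: level brass tube 18 mm thick, centre line 200 mm above the counter, running 180 mm out from the column's axis, then bending down. Turns level about that axis, 1.6 rad either way of the font's -x; light friction (1 N at 150 mm), stays where left. Black hub 56 mm across, top at 217 mm. Origin: on the column's axis at counter height; the tube runs along its own -x; z up
- spout_outlet (a point): Centre of the underside of the black nozzle (24 mm across) at the spout's end, 180 mm from the column's axis and 160 mm above the counter; the mugs' rims are 97 mm above the counter, so the spout passes over them
- mug_blue: Blue ceramic mug standing upright on the drip tray: 76 mm across its mouth, 85 mm high, 4 mm wall, one handle reaching about 30 mm out on its own +y side. Origin: centre of its underside (on the mug's axis), z up
- mug_white: White ceramic mug standing upright on the drip tray: 76 mm across its mouth, 85 mm high, 4 mm wall, one handle reaching about 30 mm out on its own +y side. Origin: centre of its underside (on the mug's axis), z up
- mug_brown: Terracotta brown ceramic mug standing upright on the drip tray: 76 mm across its mouth, 85 mm high, 4 mm wall, one handle reaching about 30 mm out on its own +y side. Origin: centre of its underside (on the mug's axis), z up
- start (a joint): Travel of the round green start button, 36 mm across, in a black housing on top of a grey control pod (90 x 90 x 50 mm, fixed to the counter left or right of the font): 0 = up, 0.006 m = fully down. It is pressed straight down, springs back, and takes about 4 N to go fully down
- start_top (a point): Centre of the top face of the green start button
- jar: Amber glass storage jar with wooden lid, 76 mm across, 120 mm high, standing on the other side of the font from the control pod. Origin: centre of its underside
- bowl: Small white ceramic bowl, 100 mm across, 50 mm high, to the robot's right of the font. Origin: centre of its underside
- tub: Open white plastic tub, 100 x 120 x 60 mm. Origin: centre of its underside
- spoon: Spoon lying on the counter, to the robot's left. Origin: on its underside, near its middle
There are look-alikes about, which are no part of the job. Leave any purple or turquoise look-alike of the part that bears start alone. Several things have the shape of the mug_blue; the one meant has the colours described above.

How it is judged:
By the outcome, as a careful person would: the job done as asked, in the order asked, and still so for the second after the job is handed in, with the robot touching nothing.
It also fails if it takes over 51 s, if anything falls off the work surface, if the arm or the gripper's body presses on something with over 40 N, if the wrist force passes 120 N, or if a joint passes its speed limit or range.

## Working session

There is one attempt and no reset: what is moved stays moved. The work goes in short steps, Python scripts to look and compute and a tool call to move; the robot and the scene stay as the last step left them, time stands still between calls to the robot, and variables do not carry over. Pictures are saved under pics/ and viewed, at most 10 in all, crops included, and the job is handed in when it is done.

Besides the shell and the picture viewer there is one more tool, called after ">>>" as name(argument=value, ...), one argument or row to a line, values as JSON. move_arm: Moves the arm, as the interface text tells. Its arguments: {"type":"object","properties":{"moves":{"type":"array"},"squeeze":{"type":"number"}},"required":["moves"]}

```bash
mkdir -p pics
cat > h.py <<'E'
from workcell import *
import numpy as np, cv2
def save(n,p): cv2.imwrite(f'pics/{n}.png',p[:,:,::-1])
def world(name,d,u,v,m=None):
    m=m or camera_model(name); z=d[int(v),int(u)]
    T=np.linalg.inv(m['world_to_cam'])
    return (T@np.array([(u-m['cx'])/m['fx']*z,(v-m['cy'])/m['fy']*z,z,1]))[:3]
def ray(name,u,v,h,m=None):
    m=m or camera_model(name); T=np.linalg.inv(m['world_to_cam'])
    d=T[:3,:3]@np.array([(u-m['cx'])/m['fx'],(v-m['cy'])/m['fy'],1]); o=T[:3,3]
    return o+d*(h-o[2])/d[2]
E
python3 - <<'E'
from h import *
s=sense(); print(s['time_s'],s['eef_pos'],s['eef_rot'],s['ft_force'],s['finger_gap'])
for n in('top','side'):
    p,d=camera(n); save(n,p); np.save(n+'d',d); np.save(n+'p',p)
    m=camera_model(n); print(n,m['fx'],np.linalg.inv(m['world_to_cam']).round(3).tolist())
E
```

```text
0.0 [ 0.24702234 -0.57358188  0.24141587] [-8.84911893e-04  9.79384811e-01  2.02001397e-01 -2.09289278e-04] [-0.18603807  0.54637841 -0.24409195] 0.08575071184365665
top 392.4692240379198 [[-0.028, -0.997, 0.065, 0.478], [-1.0, 0.028, 0.0, 0.017], [-0.002, -0.065, -0.998, 1.297], [0.0, 0.0, 0.0, 1.0]]
side 449.63634285857194 [[0.999, -0.032, 0.007, 0.539], [-0.029, -0.788, 0.614, -0.657], [-0.014, -0.614, -0.789, 0.962], [0.0, 0.0, 0.0, 1.0]]
```

View pics/top.png

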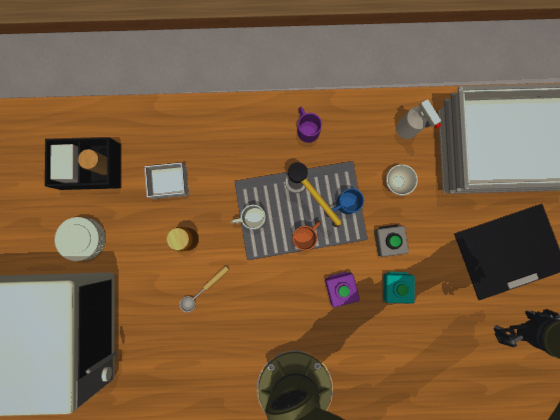

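View pics/side.png

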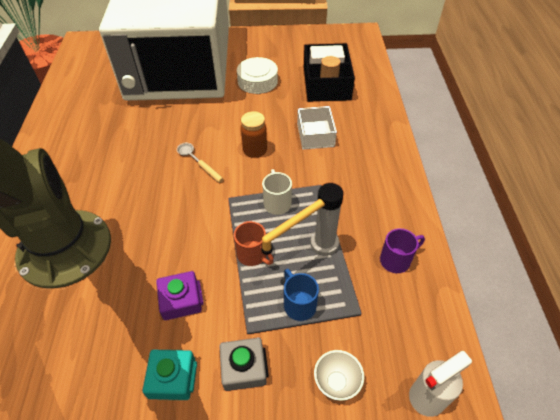

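Top view: the hub is at (298,172), the nozzle end near (337,222), the blue mug at (350,200), white at (254,216) and brown at (304,237). The grey pod's green button is at (395,241).
Look-alikes for the mug are purple (309,127), white and brown. Look-alikes for the pod are purple (342,290) and turquoise (400,288). I choose the blue mug at (350,200) and the grey pod at (392,241).

Run:
```python
from h import *
p=np.load('topp.npy');d=np.load('topd.npy')
hsv=cv2.cvtColor(p,cv2.COLOR_RGB2HSV)
def blobs(mask,name,roi):
    x0,y0,x1,y1=roi; m=np.zeros_like(mask); m[y0:y1,x0:x1]=mask[y0:y1,x0:x1]
    n,l,st,c=cv2.connectedComponentsWithStats(m.astype(np.uint8))
    for i in range(1,n):
        if st[i,4]>25: print(name,c[i].round(1),st[i],'depth world',world('top',d,*c[i].round()).round(3))
    return m
R=(230,150,420,260)
blobs(cv2.inRange(hsv,(100,110,40),(118,255,255)),'blue',R)
blobs(cv2.inRange(hsv,(50,120,60),(75,255,255)),'green',R)
blobs(cv2.inRange(hsv,(20,150,100),(32,255,255)),'brass',R)
# heightmap
m=camera_model('top');T=np.linalg.inv(m['world_to_cam'])
v,u=np.mgrid[0:420,0:560]
W=(np.stack([(u-m['cx'])/m['fx']*d,(v-m['cy'])/m['fy']*d,d,np.ones_like(d)],-1)@T.T)[...,:3]
np.save('W',W)
h=W[...,2]
sel=np.zeros_like(h,bool);sel[150:260,230:380]=1
sp=sel&(h>.185)&(h<.235)
P=W[sp];print('spout+hub',sp.sum(),P.min(0),P.max(0))
hub=sel&(h>.212)&(h<.225);q=W[hub];print('hub',hub.sum(),q.mean(0),q.min(0),q.max(0))
for nm,c in dict(blue=(350,201),white=(254,216),brown=(304,237)).items():
    s=sel&(h>.088)&(h<.106)&(np.hypot(u-c[0],v-c[1])<22)
    q=W[s]; print(nm,s.sum(),q[:,2].mean(), cv2.minEnclosingCircle(q[:,:2].astype(np.float32)), np.median(q,0))
s=np.zeros_like(sel);s[222:260,372:412]=1
for lo,hi in((.04,.055),(.055,.09)):
    q=W[s&(h>lo)&(h<hi)];print('pod',lo,len(q),q.mean(0),q.min(0),q.max(0))
c=cv2.resize(p[150:262,230:420],None,fx=4,fy=4,interpolation=cv2.INTER_CUBIC);save('crop',c)
```

```text
blue [349.5 201. ] [332 188  32  26 554] depth world [ 0.597 -0.196  0.018]
green [394.7 240.9] [389 235  12  12 112] depth world [ 0.463 -0.324  0.074]
brass [321.2 202. ] [301 179  40  47 301] depth world [ 0.579 -0.086  0.207]
spout+hub 699 [ 0.51372266 -0.14114519  0.18729751] [0.69218902 0.00334672 0.22158184]
hub 303 [ 0.66411432 -0.02391237  0.21620179] [ 0.52726232 -0.128209    0.2122163 ] [0.69218902 0.00331871 0.22158184]
blue 115 0.0954938942208621 ((0.5929411053657532, -0.18755397200584412), 0.041544001549482346) [ 0.59380354 -0.19072546  0.09575074]
white 110 0.09514867603991353 ((0.5479645133018494, 0.11960954964160919), 0.04398602619767189) [0.55022383 0.11928292 0.09530627]
brown 101 0.09628128644688426 ((0.48666301369667053, -0.047517817467451096), 0.04372977465391159) [ 0.48443682 -0.04942756  0.09667525]
pod 0.04 571 [ 0.46407823 -0.32214947  0.04904401] [ 0.4163302  -0.37194305  0.04006252] [ 0.51031707 -0.2765128   0.05499386]
pod 0.055 227 [ 0.46408505 -0.32346983  0.0657068 ] [ 0.42478413 -0.36563429  0.05504866] [ 0.50144688 -0.290706    0.07847987]
```

View pics/crop.png

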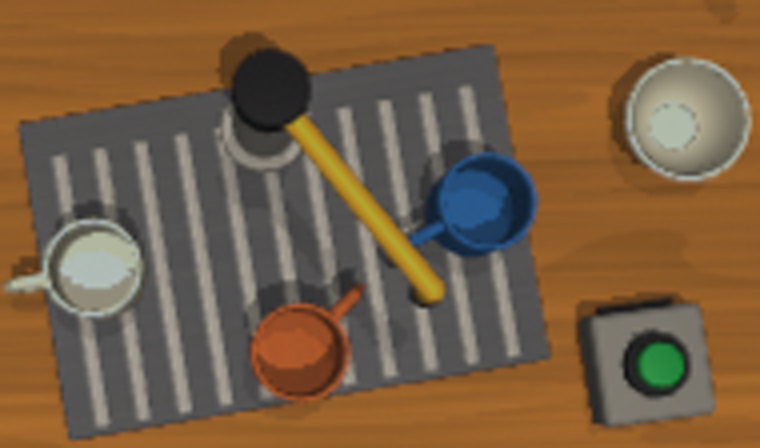

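The crop confirms the choices: the blue mug's rim is centred near crop (482,203), the hub at (271,90), the tube end at (430,290), and the green button on the grey pod at (660,365).

```bash
cat >> h.py <<'E'
from scipy.optimize import least_squares
def circ(q,r,c0):
    return least_squares(lambda c:np.hypot(q[:,0]-c[0],q[:,1]-c[1])-r,c0,loss='soft_l1',f_scale=.002).x
def spout_dir(col,p=None):
    "heading of the tube from brass pixels cast to its upper side, in the top view"
    if p is None: p,_=camera('top')
    hsv=cv2.cvtColor(p,cv2.COLOR_RGB2HSV); k=cv2.inRange(hsv,(20,140,90),(34,255,255)); k[:150]=0;k[265:]=0;k[:,:235]=0;k[:,385:]=0
    n,l,st,c=cv2.connectedComponentsWithStats(k); i=1+np.argmax(st[1:,4])
    v,u=np.nonzero(l==i); P=np.array([ray('top',a,b,.202)[:2] for a,b in zip(u,v)])-col
    c=P.mean(0); ev=np.linalg.svd(P-c)[2][0]; ev*=np.sign(ev@c)
    return np.degrees(np.arctan2(c[1],c[0])),np.degrees(np.arctan2(ev[1],ev[0])),len(u),np.hypot(*P.T).max()
E
python3 - <<'E'
from h import *
W=np.load('W.npy');p=np.load('topp.npy');h=W[...,2];v,u=np.mgrid[0:420,0:560]
hub=W[(h>.212)&(h<.225)&(np.hypot(u-297.7,v-172.5)<11)]
(hc,r)=cv2.minEnclosingCircle(hub[:,:2].astype(np.float32)); print('hub',hc,r,hub.mean(0),ray('top',297.75,172.5,.217))
col=circ(hub[np.hypot(*(hub[:,:2]-hub[:,:2].mean(0)).T)>.022],.026,hub[:,:2].mean(0));print('col',col)
for nm,c in dict(blue=(350.5,200.7),white=(254,216),brown=(304,237)).items():
    q=W[(h>.088)&(h<.106)&(np.hypot(u-c[0],v-c[1])<16)]
    f=circ(q,.036,np.median(q[:,:2],0)); f2=ray('top',*c,.097)[:2]
    for g in(f,f2): e=g-hub.mean(0)[:2]; print(nm,g.round(4),'r',np.hypot(*e).round(4),'ang',np.degrees(np.arctan2(e[1],e[0])).round(2))
print(spout_dir(hub.mean(0)[:2],p))
print('btn',ray('top',394.7,240.9,.075))
# side view
ps=np.load('sidep.npy');hs=cv2.cvtColor(ps,cv2.COLOR_RGB2HSV);k=cv2.inRange(hs,(50,120,60),(75,255,255));k[:335]=0;k[:,:215]=0;k[:,270:]=0
n,l,st,c=cv2.connectedComponentsWithStats(k);i=1+np.argmax(st[1:,4]);print(c[i],st[i],ray('side',*c[i],.075),world('side',np.load('sided.npy'),*c[i]))
D=np.load('sided.npy');m=camera_model('side');T=np.linalg.inv(m['world_to_cam'])
S=(np.stack([(u-m['cx'])/m['fx']*D,(v-m['cy'])/m['fy']*D,D,np.ones_like(D)],-1)@T.T)[...,:3]
q=S[(S[...,2]>.085)&(S[...,2]<.106)&(np.hypot(u-301,v-287)<24)];print('blue side',len(q),circ(q,.036,np.median(q[:,:2],0)))
q=S[(S[...,2]>.21)&(S[...,2]<.225)&(np.hypot(u-330,v-196)<15)];print('hub side',len(q),q.mean(0))
E
```

```text
hub (0.6652094721794128, -0.023103317245841026) 0.02811066433787346 [ 0.6649856  -0.02325417  0.21622311] [ 0.66213079 -0.0237686   0.217     ]
col [ 0.66510333 -0.02351589]
blue [ 0.5931 -0.1906] r 0.1821 ang -113.24
blue [ 0.5906 -0.1874] r 0.1802 ang -114.38
white [0.5508 0.1135] r 0.1782 ang 129.85
white [0.552  0.1098] r 0.1745 ang 130.33
brown [ 0.4818 -0.0434] r 0.1843 ang -173.72
brown [ 0.4835 -0.0412] r 0.1824 ang -174.34
(np.float64(-143.14597335238753), np.float64(-142.7834320087425), 304, np.float64(0.18757258849113057))
btn [ 0.46352541 -0.32330652  0.075     ]
[240.74725275 356.05494505] [232 347  19  19 273] [ 0.46566327 -0.32668768  0.075     ] [ 0.46550175 -0.32596431  0.07305623]
blue side 381 [ 0.59299601 -0.19047429]
hub side 442 [ 0.66386842 -0.02579623  0.21766205]
```

>>> move_arm(
  moves=[
    {"xyz":[0,0,-0.04],"spin":0,"grip":0},
    {"xyz":[0,0,-0.04],"spin":0,"grip":0},
    {"xyz":[0.03,-0.024,0],"spin":0,"grip":0},
    {"xyz":[0.03,-0.024,0],"spin":0,"grip":0},
    {"xyz":[0.03,-0.024,0],"spin":0,"grip":0},
    {"xyz":[0.03,-0.024,0],"spin":0,"grip":0},
    {"xyz":[0.03,-0.024,0],"spin":0,"grip":0},
    {"xyz":[0.03,-0.024,0],"spin":0,"grip":0},
    {"xyz":[0.03,-0.024,0],"spin":0,"grip":0},
    {"xyz":[0.03,-0.024,0],"spin":0,"grip":0},
  ],
  squeeze=20,
)

```text
time_s: 1.35
eef_pos: [0.392, -0.3014, 0.322]
eef_rot: [-0.0, 0.979, 0.202, -0.0]
ft_force: [0.1, -0.0, -0.7]
finger_gap: -0.0
grasp_force: 0.0
```

>>> move_arm(
  moves=[
    {"xyz":[0.04,-0.032,0],"spin":0,"grip":0},
    {"xyz":[0.04,-0.032,0],"spin":0,"grip":0},
    {"xyz":[0.04,-0.032,0],"spin":0,"grip":0},
    {"xyz":[0.04,-0.032,0],"spin":0,"grip":0},
    {"xyz":[0.04,-0.032,0],"spin":0,"grip":0},
    {"xyz":[0,0,0],"spin":10,"grip":0},
    {"xyz":[0,0,0],"spin":10,"grip":0},
    {"xyz":[0,0,0],"spin":10,"grip":0},
    {"xyz":[0,0,0],"spin":10,"grip":0},
    {"xyz":[0,0,0],"spin":10,"grip":0},
  ],
)

```text
time_s: 2.6
eef_pos: [0.5118, -0.0766, 0.3219]
eef_rot: [0.0, 0.972, -0.234, -0.0]
ft_force: [0.1, -0.7, 0.4]
finger_gap: 0.0003
grasp_force: 0.0
```

```bash
cat >> h.py <<'E'
from scipy.spatial.transform import Rotation as Ro
COL=np.array([.665,-.024])
def need(A,L,off,z):
    "tool-frame shift to stand beside the tube at heading A (deg), and the spin for tool x to face it"
    s=sense(); w=s['eef_rot']; R=Ro.from_quat([w[1],w[2],w[3],w[0]]).as_matrix()
    a=np.radians(A); t=np.array([np.cos(a),np.sin(a)]); n=np.array([-t[1],t[0]])
    g=np.r_[COL+L*t-off*n,z]; hx=np.degrees(np.arctan2(R[1,0],R[0,0]))
    return (R.T@(g-s['eef_pos'])).round(4),'spin',round(hx-(A+90),1),'hx',hx.round(1),'goal',g.round(3)
def st():
    s=sense();print(s['time_s'],s['eef_pos'].round(4),'F',s['ft_force'].round(2),'gap',round(s['finger_gap'],4))
E
python3 -c "
from h import *
st();print(need(-143,.14,.055,.2))"
```

```text
2.6 [ 0.5118 -0.0766  0.3219] F [ 0.06 -0.65  0.43] gap 0.0003
(array([ 0.0019, -0.0147,  0.1219]), 'spin', np.float64(26.0), 'hx', np.float64(-27.0), 'goal', array([ 0.52 , -0.064,  0.2  ]))
```

>>> move_arm(
  moves=[
    {"xyz":[0.002,-0.015,0],"spin":0,"grip":0},
    {"xyz":[0,0,0],"spin":9,"grip":0},
    {"xyz":[0,0,0],"spin":9,"grip":0},
    {"xyz":[0,0,0],"spin":8,"grip":0},
    {"xyz":[0,0,0.03],"spin":0,"grip":0},
    {"xyz":[0,0,0.03],"spin":0,"grip":0},
    {"xyz":[0,0,0.03],"spin":0,"grip":0},
    {"xyz":[0,0,0.03],"spin":0,"grip":0},
    {"xyz":[0,0,0.012],"spin":0,"grip":0},
    {"xyz":[0,0,0],"spin":0,"grip":0},
  ],
)

```text
time_s: 3.85
eef_pos: [0.5207, -0.0636, 0.1899]
eef_rot: [0.0, 0.897, -0.443, -0.001]
ft_force: [-0.4, 0.0, 0.1]
finger_gap: 0.0002
grasp_force: 0.0
```

```bash
python3 -c "
from h import *
st();print(need(-143,.14,.022,.19))
p,_=camera('wrist');q,_=camera('top');save('w1',np.vstack([p[60:360],cv2.resize(q[150:262,230:420],(560,300))]));print(spout_dir(COL,q))"
```

```text
3.85 [ 0.5207 -0.0636  0.1899] F [-0.43  0.03  0.1 ] gap 0.0002
(array([ 0.0333,  0.0012, -0.0002]), 'spin', np.float64(0.4), 'hx', np.float64(-52.6), 'goal', array([ 0.54 , -0.091,  0.19 ]))
(np.float64(-143.83091560734658), np.float64(-141.1630212124052), 99, np.float64(0.08170936330151721))
```

View pics/w1.png

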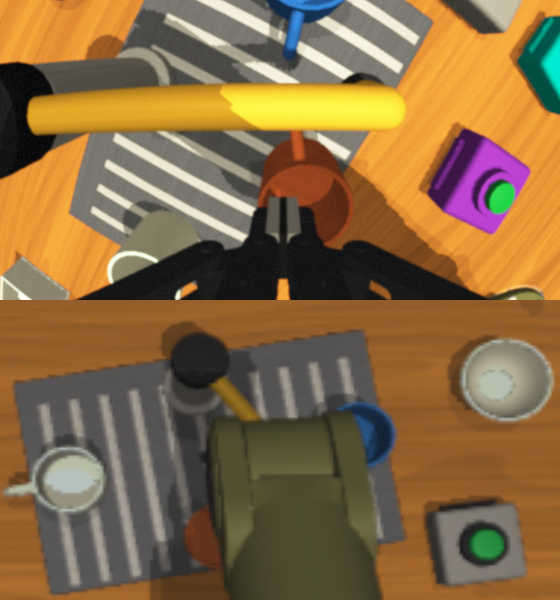

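The wrist view shows the fingertips at (283,205), clear below the tube, which runs from (40,113) to (400,107). They are level with the middle of its outer half, so I'll push now.

>>> move_arm(
  moves=[
    {"xyz":[0.0165,0.0006,0],"spin":0,"grip":0},
    {"xyz":[0.0165,0.0006,0],"spin":0,"grip":0},
    {"xyz":[0.0049,0.0006,0],"spin":-2,"grip":0},
    {"xyz":[0.0049,0.0006,0],"spin":-2,"grip":0},
    {"xyz":[0.0049,0.0006,0],"spin":-2,"grip":0},
    {"xyz":[0.0049,0.0006,0],"spin":-2,"grip":0},
    {"xyz":[0.0049,0.0006,0],"spin":-2,"grip":0},
    {"xyz":[0.0049,0.0006,0],"spin":-2,"grip":0},
    {"xyz":[0.0049,0.0006,0],"spin":-2,"grip":0},
    {"xyz":[0,0,0],"spin":0,"grip":0},
  ],
)

```text
time_s: 5.2
eef_pos: [0.5607, -0.1192, 0.1903]
eef_rot: [-0.0, 0.944, -0.331, 0.0]
ft_force: [-0.3, -0.1, -0.1]
finger_gap: -0.0
grasp_force: 0.0
```

```bash
cat >> h.py <<'E'
def wrist_angle(p=None,hgt=.2):
    "tube heading from the wrist fisheye: brass pixels cast onto the plane through the tube's centre line"
    m=camera_model('wrist'); 
    if p is None: p,_=camera('wrist')
    hsv=cv2.cvtColor(p,cv2.COLOR_RGB2HSV);k=cv2.inRange(hsv,(18,150,120),(32,255,255))
    n,l,s,c=cv2.connectedComponentsWithStats(k);i=1+np.argmax(s[1:,4]);v,u=np.nonzero(l==i)
    x=(u-m['cx']);y=(v-m['cy']);r=np.hypot(x,y)+1e-9;th=r/m['fx']
    D=np.stack([x/r*np.sin(th),y/r*np.sin(th),np.cos(th)],-1)
    T=np.linalg.inv(m['world_to_cam']);d=D@T[:3,:3].T;o=T[:3,3]
    P=(o+d*((hgt-o[2])/d[:,2])[:,None])[:,:2]
    vis=(np.abs(P-COL).max(1)<.25); P=P[vis]
    # edge-midpoint line: weight by position along tube
    c=P.mean(0)-COL;e=np.linalg.svd(P-P.mean(0),full_matrices=False)[2][0];e*=np.sign(e@c)
    f=lambda z:round(float(np.degrees(np.arctan2(z[1],z[0]))),2)
    perp=np.array([-e[1],e[0]]);w=np.ptp((P-COL)@perp)
    return 'via centroid',f(c),'axis',f(e),'reach',(P-COL).dot(e).max().round(4),'width',w.round(4),len(P)
E
python3 -c "
from h import *
st();print(need(-129,.14,.02,.19));print(spout_dir(COL));print(wrist_angle())"
```

```text
5.2 [ 0.5607 -0.1192  0.1903] F [-0.32 -0.06 -0.08] gap -0.0
(array([0.0011, 0.0003, 0.0003]), 'spin', np.float64(0.3), 'hx', np.float64(-38.7), 'goal', array([ 0.561, -0.12 ,  0.19 ]))
(np.float64(-129.85544952710015), np.float64(-126.27631580296308), 109, np.float64(0.09856084177995018))
('via centroid', -128.01, 'axis', -123.22, 'reach', np.float64(0.2839), 'width', np.float64(0.0957), 26423)
```

>>> move_arm(
  moves=[
    {"xyz":[0.0049,0.0006,0],"spin":-2,"grip":0},
    {"xyz":[0.0049,0.0006,0],"spin":-2,"grip":0},
    {"xyz":[0.0049,0.0006,0],"spin":-2,"grip":0},
    {"xyz":[0.0049,0.0006,0],"spin":-2,"grip":0},
    {"xyz":[0.0049,0.0006,0],"spin":-2,"grip":0},
    {"xyz":[0.0025,0.0003,0],"spin":-1,"grip":0},
    {"xyz":[0.0025,0.0003,0],"spin":-1,"grip":0},
    {"xyz":[0,0,0],"spin":0,"grip":0},
    {"xyz":[0,0,0],"spin":0,"grip":0},
    {"xyz":[0,0,0],"spin":0,"grip":0},
  ],
)

```text
time_s: 6.55
eef_pos: [0.5827, -0.1381, 0.1903]
eef_rot: [0.0, 0.973, -0.231, 0.0]
ft_force: [0.4, 0.2, -1.1]
finger_gap: 0.0004
grasp_force: 0.0
```

```bash
python3 -c "
from h import *
st();print(need(-117,.14,.02,.19));q,_=camera('top');print(spout_dir(COL,q));p,_=camera('side');np.save('side2',p);w,_=camera('wrist');np.save('w2',w)
save('s2',np.hstack([cv2.resize(p[160:340,200:380],(400,400)),cv2.resize(w[0:420,0:420],(400,400))]))"
```

```text
6.55 [ 0.5827 -0.1381  0.1903] F [ 0.37  0.17 -1.09] gap 0.0004
(array([0.0015, 0.001 , 0.0003]), 'spin', np.float64(0.3), 'hx', np.float64(-26.7), 'goal', array([ 0.584, -0.14 ,  0.19 ]))
(np.float64(-118.52810648441766), np.float64(-115.97690119590267), 106, np.float64(0.0861501728141743))
```

View pics/s2.png

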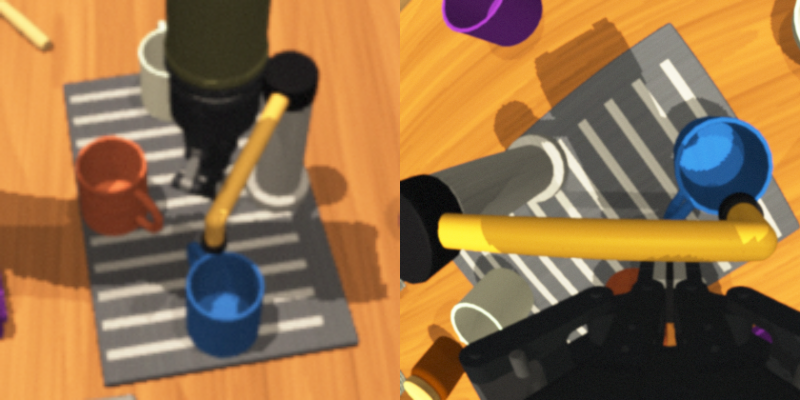

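The side crop (left) shows the whole tube, with its nozzle at (213,240) just short of the mug's mouth at (225,285). The side camera can measure the angle without obstruction.

```bash
cat >> h.py <<'E'
def side_angle(p):
    hsv=cv2.cvtColor(p,cv2.COLOR_RGB2HSV);k=cv2.inRange(hsv,(19,150,110),(32,255,255));a=np.zeros_like(k);a[185:290,240:350]=k[185:290,240:350]
    n,l,s,c=cv2.connectedComponentsWithStats(a);i=1+np.argmax(s[1:,4]);v,u=np.nonzero(l==i)
    P=np.array([ray('side',x,y,.203)[:2] for x,y in zip(u,v)]);c=np.array([.6639,-.0258]) # hub as the side camera sees it
    Q=P-c;r=np.hypot(*Q.T);Q=Q[(r>.04)&(r<.165)];a=np.degrees(np.arctan2(Q[:,1],Q[:,0]))
    e=np.linalg.svd(Q-Q.mean(0),full_matrices=False)[2][0];e*=np.sign(e@Q.mean(0))
    return 'centroid',np.degrees(np.arctan2(*Q.mean(0)[::-1])).round(2),'axis',np.degrees(np.arctan2(e[1],e[0])).round(2),len(Q),r.max().round(3)
E
python3 -c "
from h import *
print(side_angle(np.load('sidep.npy')),side_angle(np.load('side2.npy')))"
```

```text
('centroid', np.float64(-144.25), 'axis', np.float64(-142.65), 301, np.float64(0.183)) ('centroid', np.float64(-119.13), 'axis', np.float64(-179.65), 22, np.float64(0.053))
```

```bash
sed -i 's/(19,150,110),(32,255,255));a=/(17,165,110),(34,255,255));a=/' h.py; python3 -c "
from h import *
p=np.load('side2.npy');print(cv2.cvtColor(p,cv2.COLOR_RGB2HSV)[[205,220,235,250],[324,317,309,302]])
print(side_angle(np.load('sidep.npy')),side_angle(p))"
```

```text
[[ 26 146 253]
 [ 18 177 222]
 [ 18 177 222]
 [ 18 180 218]]
('centroid', np.float64(-140.47), 'axis', np.float64(-142.58), 163, np.float64(0.195)) ('centroid', np.float64(-117.19), 'axis', np.float64(-118.4), 344, np.float64(0.201))
```

>>> move_arm(
  moves=[
    {"xyz":[0.0025,0.0003,0],"spin":-1,"grip":0},
    {"xyz":[0.0025,0.0003,0],"spin":-1,"grip":0},
    {"xyz":[0.0025,0.0003,0],"spin":-1,"grip":0},
    {"xyz":[0.0025,0.0003,0],"spin":-1,"grip":0},
    {"xyz":[0,0,0],"spin":0,"grip":0},
    {"xyz":[0,0,0],"spin":0,"grip":0},
    {"xyz":[-0.02,0,0],"spin":0,"grip":0},
    {"xyz":[-0.03,0,0],"spin":0,"grip":0},
    {"xyz":[-0.03,0,0],"spin":0,"grip":0},
    {"xyz":[-0.03,0,0],"spin":0,"grip":0},
  ],
)

```text
time_s: 7.95
eef_pos: [0.4889, -0.1006, 0.1904]
eef_rot: [-0.0, 0.98, -0.197, 0.0]
ft_force: [-0.3, -0.4, -0.1]
finger_gap: 0.0002
grasp_force: 0.0
```

```bash
python3 -c "
from h import *
st();q,_=camera('top');print(spout_dir(COL,q));p,d=camera('side');print(side_angle(p));np.save('s3',p);np.save('s3d',d)
save('s3',np.hstack([cv2.resize(p[160:340,200:380],(400,400)),cv2.resize(q[140:260,270:390],(400,400))]))"
```

```text
7.95 [ 0.4889 -0.1006  0.1904] F [-0.27 -0.44 -0.06] gap 0.0002
(np.float64(-114.03568367724057), np.float64(-113.84833101390275), 316, np.float64(0.18538721722180854))
('centroid', np.float64(-111.0), 'axis', np.float64(-112.85), 119, np.float64(0.201))
```

View pics/s3.png

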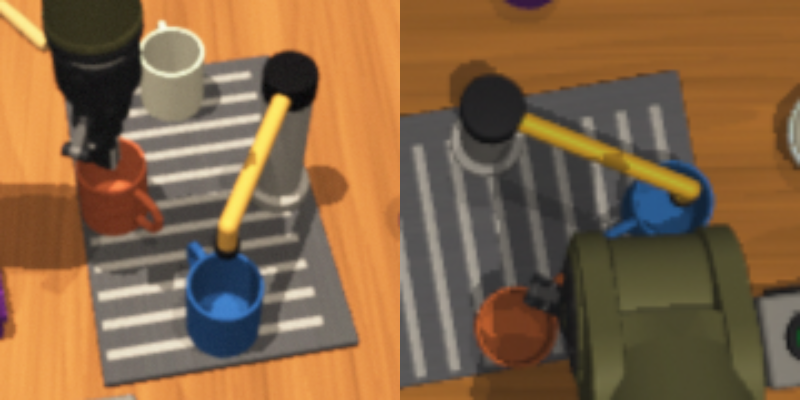

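The top crop (right) shows the tube's end at (690,188) over the blue mug's mouth at (672,200). The tube reads -113.9° against about -113.3° for the mug, roughly 2 mm off. Next is the button.

>>> move_arm(
  moves=[
    {"xyz":[0,0,-0.04],"spin":0,"grip":0},
    {"xyz":[0,0,-0.04],"spin":0,"grip":0},
    {"xyz":[0.011,0.036,0],"spin":0,"grip":0},
    {"xyz":[0.011,0.036,0],"spin":0,"grip":0},
    {"xyz":[0.011,0.036,0],"spin":0,"grip":0},
    {"xyz":[0.011,0.036,0],"spin":0,"grip":0},
    {"xyz":[0.01,0.036,0],"spin":0,"grip":0},
    {"xyz":[0.01,0.036,0],"spin":0,"grip":0},
    {"xyz":[0,0,0.05],"spin":0,"grip":0},
    {"xyz":[0,0,0.05],"spin":0,"grip":0},
  ],
)

```text
time_s: 9.3
eef_pos: [0.466, -0.3265, 0.1695]
eef_rot: [0.001, 0.98, -0.198, 0.001]
ft_force: [0.9, -0.3, 0.2]
finger_gap: 0.0001
grasp_force: 0.0
```

```bash
python3 -c "
from h import *
st();w=sense()['eef_rot'];R=Ro.from_quat([w[1],w[2],w[3],w[0]]).as_matrix();print((R.T@(np.array([.4645,-.3245,.1])-sense()['eef_pos'])).round(4))
q,_=camera('wrist');m=camera_model('wrist');save('b1',q)
k=cv2.inRange(cv2.cvtColor(q,cv2.COLOR_RGB2HSV),(50,110,60),(75,255,255));n,l,s,c=cv2.connectedComponentsWithStats(k)
T=np.linalg.inv(m['world_to_cam'])
for i in range(1,n):
  if s[i,4]>60:
    x,y=c[i]-[m['cx'],m['cy']];r=np.hypot(x,y);t=r/m['fx'];d=T[:3,:3]@np.array([x/r*np.sin(t),y/r*np.sin(t),np.cos(t)])
    print(c[i],s[i],T[:3,3]+d*(.0745-T[2,3])/d[2])"
```

```text
9.3 [ 0.466  -0.3265  0.1695] F [ 0.9  -0.31  0.24] gap 0.0001
[-0.0024 -0.0013  0.0695]
[280.93383948 220.02765727] [ 257  196   49   49 1844] [ 0.46467818 -0.32331332  0.0745    ]
[372.4025974  346.97402597] [368 341  10  13  77] [ 0.32207928 -0.35210795  0.0745    ]
```

View pics/b1.png

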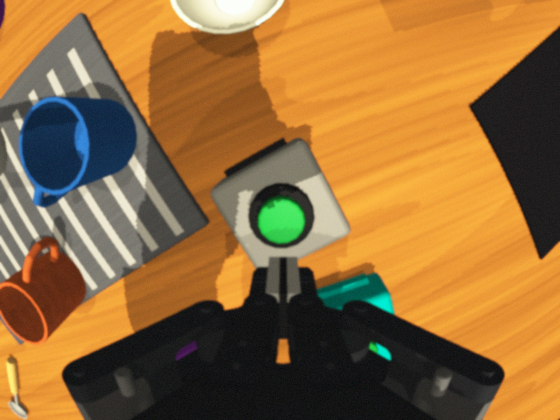

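The wrist view shows the green button at (281,220) on the grey pod, which casts to (0.4647, -0.3233) and agrees with the other two views. The fingertips are above it.

>>> move_arm(
  moves=[
    {"xyz":[-0.0025,-0.0023,0.02],"spin":0,"grip":0},
    {"xyz":[0,0,0.03],"spin":0,"grip":0},
    {"xyz":[0,0,0.02],"spin":0,"grip":0},
    {"xyz":[0,0,0.01],"spin":0,"grip":0},
    {"xyz":[0,0,0.002],"spin":0,"grip":0},
    {"xyz":[0,0,0.002],"spin":0,"grip":0},
    {"xyz":[0,0,0.002],"spin":0,"grip":0},
    {"xyz":[0,0,0.002],"spin":0,"grip":0},
    {"xyz":[0,0,0.001],"spin":0,"grip":0},
    {"xyz":[0,0,0],"spin":0,"grip":0},
  ],
)

```text
time_s: 10.6
eef_pos: [0.4642, -0.3221, 0.0815]
eef_rot: [0.0, 0.98, -0.197, 0.0]
ft_force: [-0.5, 0.7, 2.5]
finger_gap: -0.0
grasp_force: 0.9
```

>>> move_arm(
  moves=[
    {"xyz":[0,0,0.001],"spin":0,"grip":0},
    {"xyz":[0,0,0.001],"spin":0,"grip":0},
    {"xyz":[0,0,0.001],"spin":0,"grip":0},
    {"xyz":[0,0,0.0005],"spin":0,"grip":0},
    {"xyz":[0,0,0],"spin":0,"grip":0},
    {"xyz":[0,0,0],"spin":0,"grip":0},
    {"xyz":[0,0,0],"spin":0,"grip":0},
    {"xyz":[0,0,0],"spin":0,"grip":0},
    {"xyz":[0,0,0],"spin":0,"grip":0},
    {"xyz":[0,0,0],"spin":0,"grip":0},
  ],
)

```text
time_s: 11.85
eef_pos: [0.4642, -0.3221, 0.0779]
eef_rot: [0.0, 0.98, -0.197, 0.0]
ft_force: [1.4, -2.3, 3.0]
finger_gap: -0.0
grasp_force: 1.7
```

>>> move_arm(
  moves=[
    {"xyz":[0,0,0.0005],"spin":0,"grip":0},
    {"xyz":[0,0,0.0005],"spin":0,"grip":0},
    {"xyz":[0,0,0.0005],"spin":0,"grip":0},
    {"xyz":[0,0,0],"spin":0,"grip":0},
    {"xyz":[0,0,0],"spin":0,"grip":0},
    {"xyz":[0,0,0],"spin":0,"grip":0},
    {"xyz":[0,0,0],"spin":0,"grip":0},
    {"xyz":[0,0,0],"spin":0,"grip":0},
    {"xyz":[0,0,0],"spin":0,"grip":0},
    {"xyz":[0,0,0],"spin":0,"grip":0},
  ],
)

```text
time_s: 13.1
eef_pos: [0.4642, -0.3221, 0.077]
eef_rot: [0.0, 0.98, -0.197, 0.0]
ft_force: [0.1, -0.9, 10.3]
finger_gap: -0.0003
grasp_force: 5.1
```

A force of 10 N with the arm lagging its target means the button is on its stop. I'll release and rise clear.

>>> move_arm(
  moves=[
    {"xyz":[0,0,-0.005],"spin":0,"grip":0},
    {"xyz":[0,0,-0.01],"spin":0,"grip":0},
    {"xyz":[0,0,-0.03],"spin":0,"grip":0},
    {"xyz":[0,0,-0.04],"spin":0,"grip":0},
    {"xyz":[0,0,-0.04],"spin":0,"grip":0},
    {"xyz":[0,0,-0.04],"spin":0,"grip":0},
    {"xyz":[0,0.03,0],"spin":0,"grip":0},
    {"xyz":[0,0.03,0],"spin":0,"grip":0},
    {"xyz":[0,0,0],"spin":0,"grip":0},
    {"xyz":[0,0,0],"spin":0,"grip":0},
  ],
)

```text
time_s: 14.35
eef_pos: [0.4407, -0.3762, 0.241]
eef_rot: [-0.001, 0.98, -0.197, -0.001]
ft_force: [0.1, -0.1, 0.3]
finger_gap: 0.0002
grasp_force: 0.0
```

```bash
python3 -c "
from h import *
st();q,d=camera('top');print(spout_dir(COL,q));p,D=camera('side')
v,u=np.mgrid[0:420,0:560]
def pts(n,d):
  m=camera_model(n);T=np.linalg.inv(m['world_to_cam']);return (np.stack([(u-m['cx'])/m['fx']*d,(v-m['cy'])/m['fy']*d,d,np.ones_like(d)],-1)@T.T)[...,:3]
S=pts('side',D);g=S[(np.hypot(u-240.7,v-356)<6)];print('button z now',np.median(g[:,2]),'before',world('side',np.load('sided.npy'),240,356)[2])
a=S[(S[...,2]>.085)&(S[...,2]<.106)&(np.hypot(u-301,v-287)<24)];print('blue',circ(a,.036,np.median(a[:,:2],0)))
save('end',np.hstack([cv2.resize(p[160:400,180:380],(380,456)),cv2.resize(q[140:260,250:370],(400,456))]))"
```

```text
14.35 [ 0.4407 -0.3762  0.241 ] F [ 0.13 -0.13  0.34] gap 0.0002
(np.float64(-114.01529768563799), np.float64(-114.05917059112197), 312, np.float64(0.18538721722180854))
button z now 0.07332965401000979 before 0.07314564411967617
blue [ 0.59306184 -0.19052805]
```

View pics/end.png

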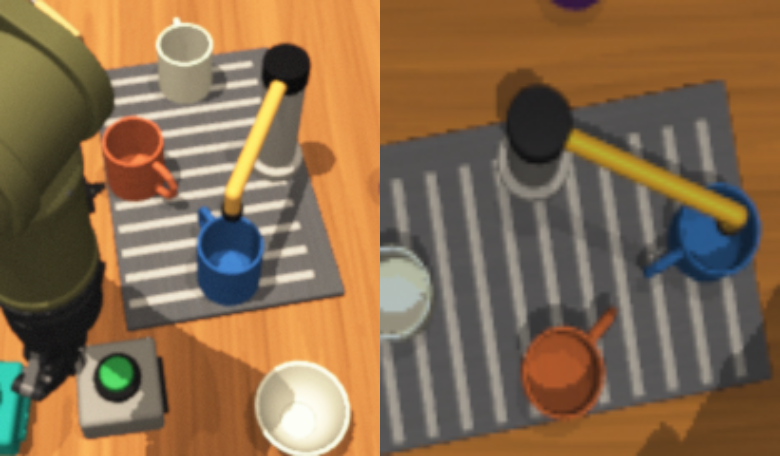

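The final crops show the button back up at (117,375), the spout end over the blue mug's mouth at (735,215), and the mugs where they stood. The button is at its first height and the mug hasn't moved.

```bash
python3 -c "
from workcell import *
print(hand_in())"
```

```text
the job is handed in; nothing more can be done
None
```

I pushed the spout until its outlet was about 2 mm from the blue mug's middle by camera, then pressed the green start button to its stop; it came back up, the mugs had not moved, and I handed the job in at about 14.5 s.

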